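# Refit a valve handle on its keyed stem and shut the valve

## Robot

A 6-joint arm with a two-finger parallel gripper is mounted at the origin on the work surface. World frame = base frame: x ahead of the robot, y to its left, z up, the work surface at z = 0. Lengths are in m, angles in rad, forces in N, time in s.
With the tool pointing down it reaches from about 0.425 to 0.95 m from the base axis. Payload 3.5 kg.
Tool frame: the origin (TCP) lies at the very end of the fingers, on their centre line; the grasp point (between the pads) lies 19 mm behind it; z points along the fingers, y is the direction in which the jaws open and shut (so a half turn about z gives the same grasp; the last joint's range is limited). The gripper opens to 85 mm and grips with 20 to 120 N. Pads are 22 mm wide; open, the fingers measure 114 mm over their backs; the gripper's body (76 mm by 85 mm) begins 54 mm behind the grasp point. The pads swing forward as they close: fully open they stand 13 mm farther back than shut.
Start: joints at [-1.326, 0.286, 1.577, -0, 1.279, -0.15], TCP at [0.26, -0.623, 0.198] pointing down, gripper open.
Joint ranges: [-2.77, 2.77], [-0.9, 2.22], [0.21, 2.48], [-1.53, 4.67], [0.24, 2.81], [-2.84, 2.84]. Speed limits (rad/s): [2.79, 2.79, 3.14, 3.14, 3.14, 3.14].

## Interface

Orientations are given as a unit quaternion [x, y, z, w].
In Python, from plant import ctrl, imaging gives the robot as it stands.
- The arm moves only by the shell command python3 -m creep 'ROWS' [OPENING] [FORCE]. ROWS is JSON, one flat list of numbers, 4 for each row, row after row: the shift along the tool's x, y, z in units of 25 mm (1.0 is 25 mm), then the turn about the tool's z in units of 5 degrees (1.0 is 5 degrees). A call has 1 to 20 rows; each row is the pose to reach, as a shift and turn from the pose commanded when the call began, along the tool's axes at that moment; what a row does not reach only later rows make up. A row lasts 1/12 s, in which the tool goes at most 41.7 mm and 7.16 degrees, less where a joint would pass 70% of its speed; a pose out of reach is approached as far as the arm can. A call with a gripper value outside its range is refused whole. OPENING is the closure in counts, from 0 (fully open) to 255 (shut), set as the call begins (- or left out, the last holds). The fingers move at their own pace and stop on an object; FORCE is the grip in N (left out, the last holds). Time passes only in rows, so rows that repeat a pose let the fingers close. It gives the time, the measured TCP pose, the force and the opening at its end, in the units of the state.
- ctrl.get_state(): the state, without advancing time (a new reading comes with each control period).
- imaging.read_camera(name): name is "scene" or "top"; returns the picture (384x512x3 uint8, red, green, blue); there is no depth.
- imaging.camera_info(name): a dict with "intrinsics" (3x3 intrinsics, pixels), "origin" and "attitude" of the camera in the world. Camera axes: x right, y down, z forward; pixel columns grow to the right and rows downward; lengths in m; the calibration is good to about 2 mm. A picture is of the moment at which its call begins. camera_info takes no time and is no camera call.
- ctrl.sign_off(): hands the job in, once; it reports no verdict.
Trained networks look in the newest picture that a camera, given by its name, has taken for a name from the list of things; names that differ only in an ending like _2 or _b are one class to them, and where a whole thing is asked for, a point or a joint stands for the part that bears it (a point fixed in the world has none). Each returns a list of dicts, best first, with "p" (0 to 1); they miss things now and then, are a little off and sometimes report something else, mostly with a low value. They report only what shows in the picture. A call takes as long as a camera call. They do not tell look-alikes from the thing itself.
- imaging.silhouettes(camera, name): "mask" (384x512 bool, what is visible of it) and "uv" ([column, row] in pixels, amid what is visible of it).
The state is a dict: "time": time; "qpos": joint angles; "dq": joint speeds; "joint_efforts": joint torques, N m; "eef_pos": TCP position; "tcp_rot": TCP orientation; "contact_force": force on the tool from outside, world axes, zero at the start; "wrist_torque": the same for the moment, N m; "opening": opening from 0.0 (shut) to 1.0 (fully open).
Only numpy, scipy, OpenCV 4.12 (cv2) and the standard library are available. Lean on these libraries where they do the work, as an engineer would, in place of code of your own. Each camera call takes 0.05 s, during which the arm holds its last target.

## Task

The valve on the bench has lost its winged handle, which lies in the wooden tray, and its stem was left somewhere part-way between open and shut. Set the handle on the stem and, pressing gently, turn it slowly clockwise until its socket slips over the flats and drops fully home; only then turn the valve on clockwise until it is shut at its stop, the handle square across the pipe, and let go. Do not force the handle down while it is not lined up, and leave the other things where they lie.

Things in the scene. Friction and masses are not known exactly. Their poses are not given: they have to be found in the camera images.
- valve: steel valve fixed to the bench; origin at the centre of the underside of its 200 x 100 x 12 mm base plate; z up, x along the pipe (35 mm thick, 200 mm long, axis 44 mm up, hexagons 52 mm). A brass neck 36 mm in diameter stands at the middle, its flat top 85 mm up; the stem rises from it. Open: stem's long side along the pipe; shut: across it (valve y); closing is clockwise from above
- stem_seat (a point): point on the stem axis on the neck's flat top (foot of the stem), where the underside of the handle rests when home; its axes are those of the fixed valve, not of the stem
- stem_top (a point): point on the stem axis at the stem's top, 16 mm above stem_seat; axes of the fixed valve. The stem is a steel tang 28 x 12 mm in plan, 16 mm high, that turns about the vertical over 90 degrees between firm stops. It was left 20 to 82 degrees short of the shut stop; its angle is not reported. It stays where left and takes about 0.18 N m to turn
- handle_mid (a point): centre of the loose dark steel handle, half-way up (25 mm above its underside); z up. Hub 44 (x) x 30 (y) x 50 mm high with flat sides to grip; two wings along +x and -x, 13 mm thick (18 mm round ends), 26 to 44 mm above the underside, 130 mm over all. When home its centre is 25 mm above stem_seat. 0.2 to 0.33 kg
- handle: the same handle, origin at the centre of its underside. Socket from below 30.5 (x) x 13.5 (y) mm, 18 mm deep, mouth bevelled 1.2 mm wide and 2.4 mm deep: fits the stem with handle x along the stem's long side, either way round, with 3 degrees of play each way. Out of line it stops with its underside 13.5 to 16 mm above stem_seat; in line it drops home. Lies in the tray, socket down
- tray: fixed wooden tray 256 x 256 mm with walls 30 mm high and 8 mm thick; origin at the centre of its underside, its inner floor 8 mm up; the handle and some stock lie in it
- nut: bystander: hexagon nut 32 mm across corners, 13 mm high, lying in the tray; origin at its underside, to be left alone
- washer: bystander: flat washer 38 mm across, 5 mm high, lying in the tray; origin at its underside, to be left alone
- bolt: bystander: hexagon-headed bolt 65 mm long, lying in the tray along its own x; origin at its underside, to be left alone
- elbow: bystander: galvanised pipe elbow, two arms 40 mm long, 40 mm high, lying on the bench beside the valve; origin at its underside, to be left alone
- domecap: bystander: domed metal cap, 48 mm across, 30 mm high, on the bench; origin at its underside, to be left alone
- tin: bystander: upright tin, 84 mm across, 95 mm high, on the bench; origin at its underside, to be left alone
- spanner: bystander: open-ended spanner 190 mm long, lying on the bench along its own x; origin at its underside, to be left alone
Mind the look-alikes: they are no part of the job. Of the things shaped like the valve, the steel one is meant.

How it is judged:
By the outcome, as a careful person would: the job done as asked, in the order asked, and still so for the second after the job is handed in, with the robot touching nothing.
It also fails if it takes over 53 s, if anything falls off the work surface, if the arm or the gripper's body presses on something with over 40 N, if the wrist force passes 120 N, or if a joint passes its speed limit or range.

## Working session

There is one attempt and no reset: what is moved stays moved. The work goes in short steps, Python scripts to look and compute and a shell command to move; the robot and the scene stay as the last step left them, time stands still between calls to the robot, and variables do not carry over. Pictures are saved under pics/ and viewed, and the job is handed in when it is done.

```bash
ls; mkdir -p pics
python3 - <<'E'
from plant import ctrl, imaging
import cv2, numpy as np
print(ctrl.get_state())
for c in ("scene","top"):
    im=imaging.read_camera(c); cv2.imwrite(f"pics/{c}0.png",cv2.resize(im[:,:,::-1],(800,600),interpolation=cv2.INTER_CUBIC))
    print(c,imaging.camera_info(c))
    for n in ("valve","handle","tray","elbow","tin","domecap","spanner","nut","bolt","washer"):
        for r in imaging.silhouettes(c,n): print(c,n,round(r["p"],2),np.round(r["uv"],1),r["mask"].sum())
E
```

```text
pics
{'time': 0.0, 'qpos': array([-1.32597703e+00,  2.87198529e-01,  1.57816939e+00, -6.71278920e-06,
        1.27863027e+00, -1.49997227e-01]), 'dq': array([-4.33156356e-05, -1.37386784e-03,  6.53610803e-04,  1.41916508e-03,
       -2.40005512e-04,  5.89124606e-04]), 'joint_efforts': array([ 6.05627920e-04, -4.05983770e+01, -2.92624515e+01, -1.04260180e-04,
        5.85809466e-03,  5.33632445e-07]), 'eef_pos': array([ 0.25947676, -0.62233124,  0.1963295 ]), 'tcp_rot': array([ 9.80577285e-01,  1.96129400e-01, -6.02124397e-05, -1.20126297e-03]), 'contact_force': array([ 0.32653182,  0.12363942, -0.5566178 ]), 'wrist_torque': array([ 0.00255684,  0.00422953, -0.00803371]), 'opening': 1.0012779859999106}
scene {'intrinsics': array([[374.83587087,   0.        , 250.10891434],
       [  0.        , 374.83587087, 194.80542405],
       [  0.        ,   0.        ,   1.        ]]), 'origin': array([1.08736032, 0.37564342, 0.8206409 ]), 'attitude': array([ 0.39933736,  0.83228464, -0.3514201 , -0.15599955])}
scene valve 0.74 [176.5 140.7] 1322
scene valve 0.68 [257.8 153.7] 1480
scene valve 0
[... 588 characters left out ...]
],
       [  0.        , 397.40090205, 198.15068447],
       [  0.        ,   0.        ,   1.        ]]), 'origin': array([ 0.29645544, -0.11556783,  1.41126781]), 'attitude': array([-0.70208872,  0.70697633, -0.05327352,  0.06646673])}
top valve 0.84 [296.8 264.5] 1678
top valve 0.67 [285.2 193.1] 1580
top valve 0.65 [382.7 234.3] 1745
top handle 0.64 [168.3 194.2] 245
top tray 0.89 [173.7 192.9] 4548
top elbow 0.57 [285.7 190.8] 1502
top elbow 0.55 [249.6 187. ] 221
top elbow 0.49 [199.3 135.6] 570
top tin 0.69 [198.4 135.3] 569
top domecap 0.61 [222.2 158. ] 118
top spanner 0.52 [267.8 145. ] 261
top nut 0.42 [148.1 221.9] 79
top bolt 0.6 [197.1 204.1] 81
top washer 0.52 [143.5 169.9] 75
```

View pics/scene0.png

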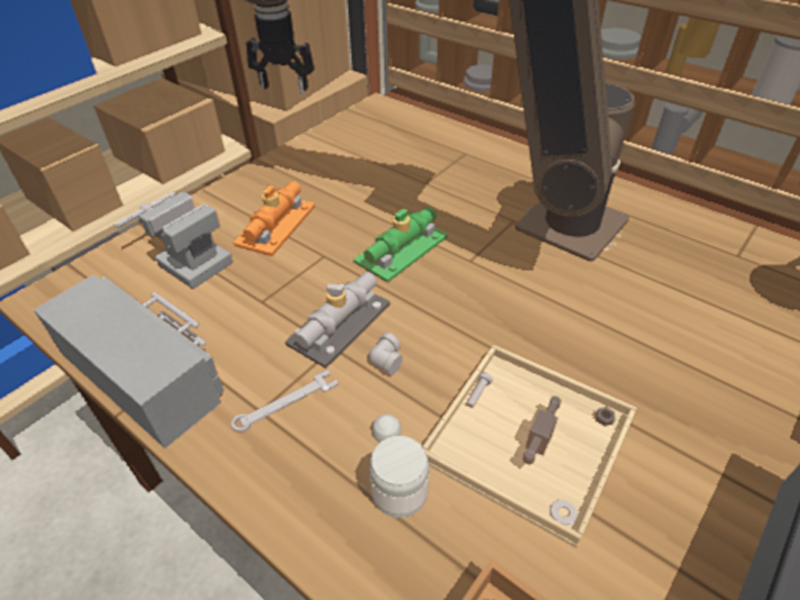

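View pics/top0.png

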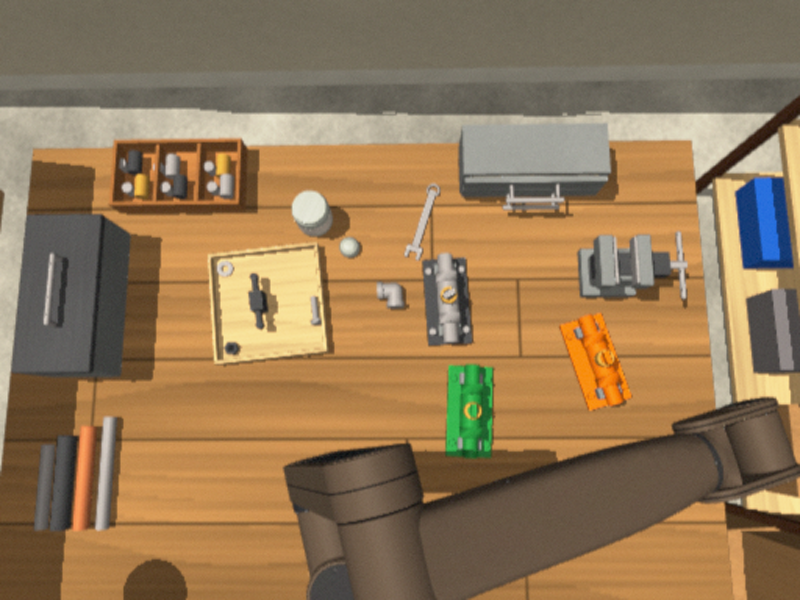

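```bash
cat > h.py <<'E'
from plant import ctrl, imaging
import cv2, numpy as np
from scipy.spatial.transform import Rotation as R
from scipy.optimize import minimize
CI={c:imaging.camera_info(c) for c in ("scene","top")}
def proj(c,P):
    i=CI[c];K=i["intrinsics"];q=(np.atleast_2d(P)-i["origin"])@R.from_quat(i["attitude"]).as_matrix()
    q=q@K.T; return q[:,:2]/q[:,2:]
def back(c,uv,z):
    i=CI[c];d=R.from_quat(i["attitude"]).as_matrix()@np.linalg.solve(i["intrinsics"],[uv[0],uv[1],1.])
    return i["origin"]+d*(z-i["origin"][2])/d[2]
def box(x0,x1,y0,y1,z0,z1): return np.array([[x,y,z] for x in(x0,x1) for y in(y0,y1) for z in(z0,z1)])/1000
def cyl(ax,r,a,b,n=24,c=(0,0),f=0):
    t=np.arange(n)*2*np.pi/n+f; o=[]
    for e in(a,b):
        for s in t:
            u,v=r*np.cos(s),r*np.sin(s)
            o.append([e,c[0]+u,c[1]+v] if ax=='x' else [c[0]+u,c[1]+v,e])
    return np.array(o)/1000
HANDLE=[box(-22,22,-15,15,0,50),box(-56,56,-6.5,6.5,26,44),cyl('z',9,26,44,c=(56,0)),cyl('z',9,26,44,c=(-56,0))]
VALVE=[box(-100,100,-50,50,0,12),cyl('x',17.5,-100,100,c=(0,44)),cyl('z',18,44,85)]
S=4
def render(c,parts,x,y,yaw,z=0):
    Rm=R.from_euler('z',yaw).as_matrix(); m=np.zeros((384*S,512*S),np.uint8)
    for p in parts:
        uv=proj(c,p@Rm.T+[x,y,z]); h=cv2.convexHull(((uv+.5)*S).astype(np.float32))
        cv2.fillConvexPoly(m,np.round(h).astype(np.int32),1)
    return m
def fit(masks,parts,x0,z,ft=1):
    big={c:cv2.resize(m.astype(np.uint8),None,fx=S,fy=S,interpolation=cv2.INTER_NEAREST) for c,m in masks.items()}
    def cost(p):
        return sum(1-(r&m).sum()/max(1,(r|m).sum()) for c,m in big.items() for r in [render(c,parts,p[0],p[1],p[2],z)])
    best=None
    r=minimize(cost,x0,method='Nelder-Mead',options=dict(initial_simplex=[np.array(x0)+d for d in ([0,0,0],[.008,0,0],[0,.008,0],[0,0,.15])],xatol=1e-4,fatol=1e-4))
    return r.x,r.fun
def crop(c,im,uv,w,name,k=10,draws=()):
    x,y=int(uv[0]-w),int(uv[1]-w*.75); s=im[y:y+int(1.5*w),x:x+2*w,::-1]
    s=cv2.resize(s,None,fx=k,fy=k,interpolation=cv2.INTER_CUBIC).copy()
    for d,col in draws:
        cv2.polylines(s,[np.round((d+.5-[x,y])*k).astype(int)],False,col,1)
    cv2.imwrite(f"pics/{name}.png",s)
E
python3 - <<'E'
from h import *
for n,parts,z,t,zb in (("handle",HANDLE,.008,{"scene":(344,276),"top":(168,194)},.03),("valve",VALVE,0,{"scene":(217,205),"top":(285,193)},.03)):
    ms={}; ims={}
    for c in ("scene","top"):
        ims[c]=imaging.read_camera(c)
        L=imaging.silhouettes(c,n)
        L.sort(key=lambda r:np.hypot(*(np.array(r["uv"])-t[c])))
        if L and np.hypot(*(np.array(L[0]["uv"])-t[c]))<15: ms[c]=L[0]["mask"]; print(c,L[0]["uv"],back(c,L[0]["uv"],zb))
    x0=back("top",t["top"],zb)[:2]
    for sub in (ms,)+tuple({c:ms[c]} for c in ms):
        b=min((fit(sub,parts,[x0[0],x0[1],a],z) for a in ((0,.5,1,1.5,2,2.5))),key=lambda r:r[1])
        print(n,list(sub),np.round(b[0],4),np.degrees(b[0][2]),b[1])
        if len(sub)==2: pz=b[0]
    for c in ims:
        Rm=R.from_euler('z',pz[2]).as_matrix(); dr=[]
        for p in parts:
            hh=cv2.convexHull(proj(c,p@Rm.T+[pz[0],pz[1],z]).astype(np.float32))[:,0]; dr.append((np.vstack([hh,hh[:1]]),(0,255,0)))
        w=40 if n=="valve" else 30
        crop(c,ims[c],t[c],w,f"{n}_{c}",10,dr); crop(c,ims[c],t[c],w,f"{n}_{c}_raw",10)
E
```

```text
scene [345.7, 279.1] [0.56274066 0.22531599 0.03      ]
top [166.5, 193.7] [0.55170336 0.21825787 0.03      ]
handle ['scene', 'top'] [0.5542 0.2235 0.1543] 8.840896873601732 0.27782969741881847
handle ['scene'] [0.5557 0.2234 3.2954] 188.813083045822 0.06400721208023441
handle ['top'] [0.5509 0.2244 3.285 ] 188.21491724864944 0.17554453310329954
scene [214.3, 203.9] [ 0.57481033 -0.19992792  0.03      ]
top [283.3, 191.5] [ 0.55595298 -0.19584638  0.03      ]
valve ['scene', 'top'] [ 0.5578 -0.2054  3.1936] 182.98215272032667 0.11000307039137824
valve ['scene'] [ 0.5592 -0.2072  3.1918] 182.87689040041695 0.06258763163390113
valve ['top'] [ 0.5573 -0.2045  3.202 ] 183.46269152540341 0.030307728083094343
```

```bash
cd pics; python3 -c "
import cv2,numpy as np
for a in ('handle','valve'):
    o=[]
    for s in ('','_raw'):
        o.append(np.hstack([cv2.resize(cv2.imread(f'{a}_{c}{s}.png'),(400,300),interpolation=cv2.INTER_AREA) for c in ('scene','top')]))
    cv2.imwrite(f'm_{a}.png',np.vstack(o))
"
```

```text
(no output)
```

View pics/m_handle.png

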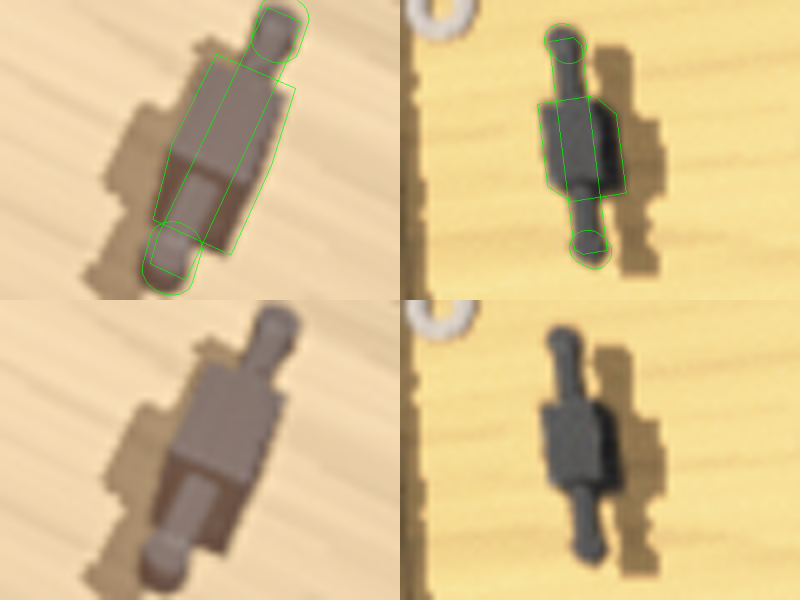

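View pics/m_valve.png

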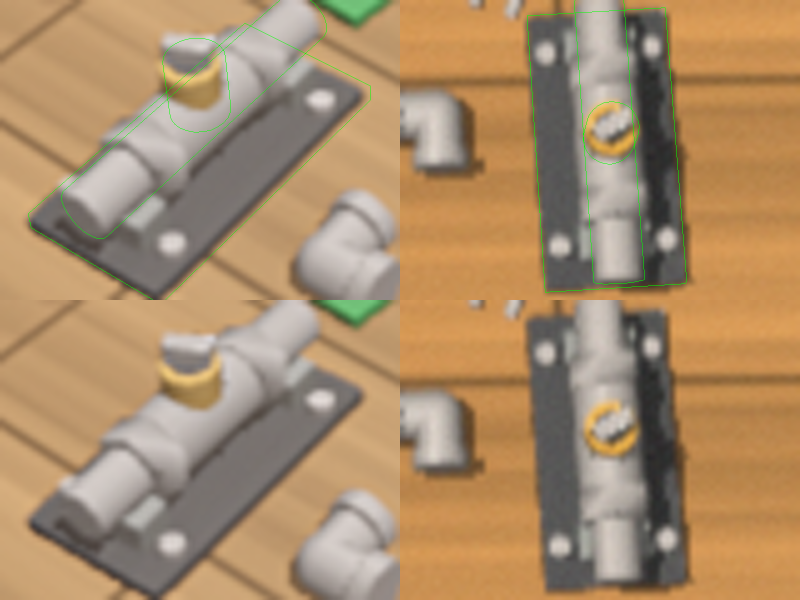

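Run:
```python
from h import *
it=imaging.read_camera("top"); isc=imaging.read_camera("scene")
x,y=168,194
a=it[y-30:y+30,x-20:x+22].astype(int)
dark=(a.max(2)<105)&((a.max(2)-a.min(2))<25)
n,l,st,ce=cv2.connectedComponentsWithStats(dark.astype(np.uint8)); k=1+np.argmax(st[1:,4]); print(st[k],ce[k])
m=np.zeros((384,512),bool); m[y-30:y+30,x-20:x+22]=l==k
L=imaging.silhouettes("scene","handle"); ms=L[0]["mask"]
for s in ({"top":m},{"scene":ms},{"top":m,"scene":ms}):
    b=fit(s,HANDLE,[.553,.224,.154],.008); print(list(s),b)
pz={"top":fit({"top":m},HANDLE,[.553,.224,.154],.008)[0],"scene":fit({"scene":ms},HANDLE,[.553,.224,.154],.008)[0]}
o=[]
for c,im,uv in (("top",it,(168,194)),("scene",isc,(344,276))):
    p=pz[c];Rm=R.from_euler('z',p[2]).as_matrix();dr=[]
    for q in HANDLE:
        hh=cv2.convexHull(proj(c,q@Rm.T+[p[0],p[1],.008]).astype(np.float32))[:,0]; dr.append((np.vstack([hh,hh[:1]]),(0,255,0)))
    crop(c,im,uv,30,"tmp_"+c,6,dr); o.append(cv2.imread(f"pics/tmp_{c}.png"))
# stem
crop("top",it,(286,193),14,"tmp_st",14); crop("scene",isc,(214,188),14,"tmp_ss",14)
o2=[cv2.resize(cv2.imread(f"pics/{n}.png"),(360,270)) for n in("tmp_st","tmp_ss")]
cv2.imwrite("pics/fit1.png",np.vstack([np.hstack(o),np.hstack(o2)]))
```

```text
[ 12  12  11  34 189] [16.83068783 28.31746032]
['top'] (array([0.55443312, 0.22145035, 0.16617914]), np.float64(0.32439678284182305))
['scene'] (array([0.55339723, 0.22253633, 0.14374292]), np.float64(0.11084638075788522))
['top', 'scene'] (array([0.55430594, 0.22243991, 0.15109997]), np.float64(0.44181741387152607))
```

View pics/fit1.png

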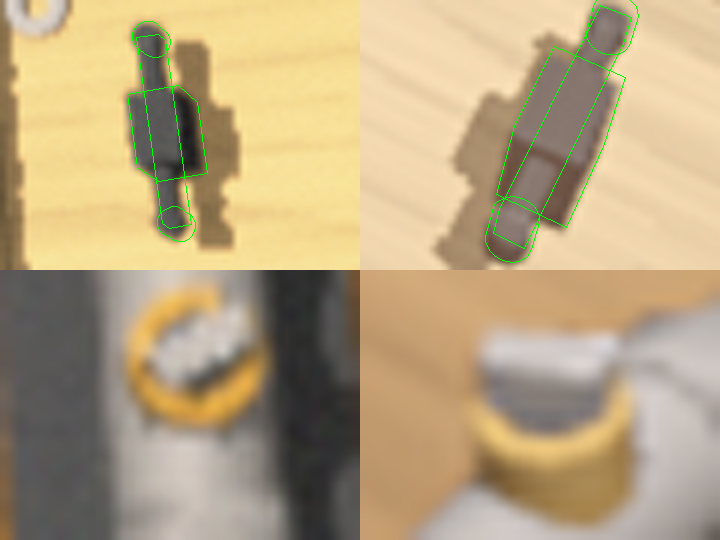

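Run:
```python
from h import *
f=lambda a:np.round(a,4)
A=back("top",(162.3,176.8),.052);B=back("top",(166.5,208.2),.052);print("top",f(A),f(B),f((A+B)/2),np.linalg.norm(A-B),np.degrees(np.arctan2(*(A-B)[1::-1])))
A=back("scene",(355,255.5),.052);B=back("scene",(339,291.7),.052);print("scene",f(A),f(B),f((A+B)/2),np.linalg.norm(A-B),np.degrees(np.arctan2(*(A-B)[1::-1])))
print("neck top",f(back("top",(286.86,188.3),.085)),"stem",f(back("top",(287.3,187.3),.101)),"scene",f(back("scene",(214.3,182.9),.101)))
o=np.array([272,182]);s=392/28*360/392
P=lambda x,y:back("top",o+np.array([x,y-270])/s-.5,.101)
for a,b in(((150,352),(235,302)),((180,390),(250,343))): d=P(*a)-P(*b);print(np.degrees(np.arctan2(d[1],d[0])),np.linalg.norm(d))
Q=lambda x,y:back("scene",np.array([200,177])+np.array([x-360,y-270])/s-.5,.101)
for a,b in(((487,333),(615,336)),((485,372),(607,378))): d=Q(*a)-Q(*b);print(np.degrees(np.arctan2(d[1],d[0])),np.linalg.norm(d))
```

```text
top [0.6082 0.2297 0.052 ] [0.4965 0.2113 0.052 ] [0.5524 0.2205 0.052 ] 0.11326934887215677 9.343824139731518
scene [0.5029 0.2141 0.052 ] [0.6165 0.234  0.052 ] [0.5597 0.2241 0.052 ] 0.11539878524615883 -170.08498992015546
neck top [ 0.5566 -0.2049  0.085 ] stem [ 0.5568 -0.2054  0.101 ] scene [ 0.5606 -0.2046  0.101 ]
120.31751790249855 0.025976144769402593
123.68949864657549 0.022207396468769677
-54.02670390091183 0.02842719875338618
-56.105840300509556 0.02700185907004889
```

```bash
cat >> h.py <<'E'
def where():
    s=ctrl.get_state(); Rm=R.from_quat(s["tcp_rot"]).as_matrix(); th=np.degrees(np.arctan2(Rm[1,0],Rm[0,0]))
    return s,Rm,th
def delta(*targets):
    s,Rm,th=where()
    print("t",round(s["time"],2),"pos",np.round(s["eef_pos"],4),"th",round(th,2),"tilt",np.round(np.degrees(np.arccos(-Rm[2,2])),2),"F",np.round(s["contact_force"],1),"M",np.round(s["wrist_torque"],3),"open",round(s["opening"],3),"q",np.round(s["qpos"],2))
    for (x,y,z,t) in targets:
        d=Rm.T@(np.array([x,y,z])-s["eef_pos"])/.025
        print("  ->",(x,y,z,t),np.round(d,3),"turn",round(-(t-th)/5,2))
E
python3 - <<'E'
from h import *
delta((.50,-.25,.2,22.6+70),(.554,.2215,.2,189.5),(.554,.2215,.12,189.5))
E
```

```text
t 1.65 pos [ 0.2596 -0.623   0.1977] th 22.62 tilt 0.0 F [-0.2  0.4 -0.3] M [ 0.038  0.056 -0.031] open 0.993 q [-1.33  0.29  1.58 -0.    1.28 -0.15]
  -> (0.5, -0.25, 0.2, 92.6) [ 14.614 -10.076  -0.091] turn -14.0
  -> (0.554, 0.2215, 0.2, 189.5) [ 23.862 -26.654  -0.09 ] turn -33.38
  -> (0.554, 0.2215, 0.12, 189.5) [ 23.862 -26.654   3.11 ] turn -33.38
```

```bash
python3 -m creep '[14.6,-10.1,-0.1,-14, 14.6,-10.1,-0.1,-14, 14.6,-10.1,-0.1,-14, 14.6,-10.1,-0.1,-14, 14.6,-10.1,-0.1,-14, 14.6,-10.1,-0.1,-14, 14.6,-10.1,-0.1,-14, 14.6,-10.1,-0.1,-14, 14.6,-10.1,-0.1,-14, 14.6,-10.1,-0.1,-14, 14.6,-10.1,-0.1,-14, 23.9,-26.6,0,-33.4, 23.9,-26.6,0,-33.4, 23.9,-26.6,0,-33.4, 23.9,-26.6,0,-33.4, 23.9,-26.6,0,-33.4, 23.9,-26.6,0,-33.4, 23.9,-26.6,0,-33.4, 23.9,-26.6,0,-33.4]' 0 40
python3 -c "
from h import *
delta((.554,.2215,.2,189.5),(.554,.2215,.13,189.5))"
```

```text
time: 3.23
eef_pos: [0.5388, 0.0835, 0.1989]
tcp_rot: [0.257, 0.967, 0.0, 0.001]
contact_force: [0.4, -0.6, 0.1]
opening: 1.0
t 3.23 pos [0.5388 0.0835 0.1989] th 150.27 tilt 0.06 F [ 0.4 -0.6  0.1] M [ 0.053 -0.011  0.054] open 1.0 q [-0.03 -0.    1.9  -0.    1.25 -1.08]
  -> (0.554, 0.2215, 0.2, 189.5) [ 2.208  5.095 -0.044] turn -7.85
  -> (0.554, 0.2215, 0.13, 189.5) [2.211 5.094 2.756] turn -7.85
```

```bash
python3 -m creep '[2.0,4.3,2,-7, 2.0,4.3,2,-7, 2.0,4.3,2,-7, 2.0,4.3,2,-7, 2.0,4.3,2,-7, 2.0,4.3,2,-7, 2.0,4.3,2,-7, 2.0,4.3,2,-7, 2.0,4.3,2,-7]' 
python3 -c "
from h import *
delta((.554,.2215,.12,189.5),(.554,.2215,.016,189.5))
it=imaging.read_camera('top'); isc=imaging.read_camera('scene')
crop('top',it,(168,190),32,'a1',6); crop('scene',isc,(344,270),32,'a2',6)
cv2.imwrite('pics/hov.png',np.hstack([cv2.imread('pics/a1.png'),cv2.imread('pics/a2.png')]))
"
```

```text
time: 3.98
eef_pos: [0.5498, 0.199, 0.149]
tcp_rot: [-0.042, 0.999, 0.0, 0.0]
contact_force: [0.6, 0.1, 0.4]
opening: 1.003
t 3.98 pos [0.5498 0.199  0.149 ] th -175.23 tilt 0.05 F [0.6 0.1 0.4] M [0.035 0.02  0.004] open 1.003 q [ 0.17  0.13  1.85  0.    1.16 -1.48]
  -> (0.554, 0.2215, 0.12, 189.5) [-0.242  0.883  1.159] turn -72.95
  -> (0.554, 0.2215, 0.016, 189.5) [-0.238  0.883  5.319] turn -72.95
```

View pics/hov.png

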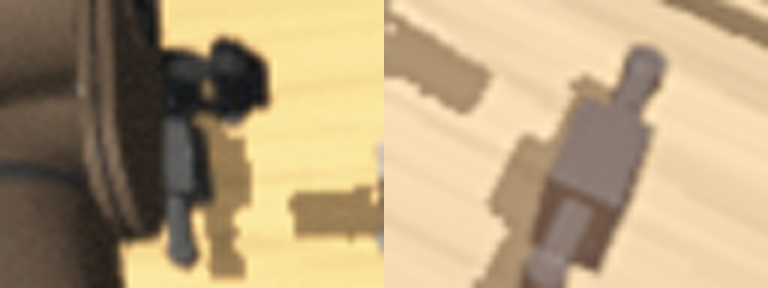

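```bash
python3 -m creep '[-0.24,0.9,2.6,-0.95, -0.24,0.9,2.6,-0.95, -0.24,0.9,2.6,-0.95, -0.24,0.9,2.6,-0.95, -0.24,0.9,2.6,-0.95]' 
python3 -c "
from h import *
delta((.555,.222,.05,-170.5),(.555,.222,.017,-170.5))
isc=imaging.read_camera('scene')
crop('scene',isc,(344,260),40,'hov2',9)
"
```

```text
time: 4.5
eef_pos: [0.5545, 0.2222, 0.0849]
tcp_rot: [-0.084, 0.996, 0.0, 0.001]
contact_force: [0.2, -0.8, 0.4]
opening: 0.999
t 4.5 pos [0.5545 0.2222 0.0849] th -170.38 tilt 0.11 F [ 0.2 -0.8  0.4] M [-0.014 -0.031  0.004] open 0.999 q [ 0.21  0.23  1.86 -0.    1.05 -1.53]
  -> (0.555, 0.222, 0.05, -170.5) [-0.017 -0.01   1.397] turn 0.02
  -> (0.555, 0.222, 0.017, -170.5) [-0.014 -0.01   2.717] turn 0.02
```

View pics/hov2.png

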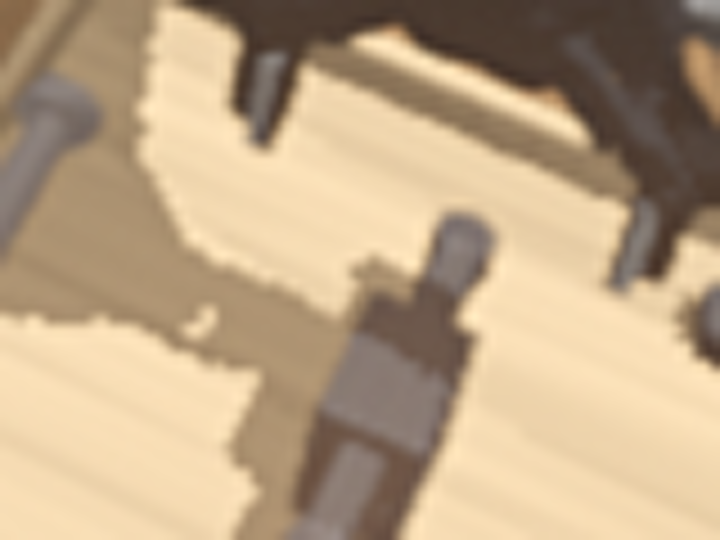

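```bash
python3 -c "
from h import *
print(proj('scene',[[.5545,.2222,.098],[.5545,.2222,.085]]), back('scene',(352.6,253.1),.098))"
python3 -m creep '[0,0,1.4,0, 0,0,1.4,0, 0,0,2.7,0, 0,0,2.7,0, 0,0,2.7,0]' 
python3 -c "
from h import *
delta((.555,.222,.017,-170.5))
isc=imaging.read_camera('scene')
crop('scene',isc,(344,270),40,'hov3',9)
"
```

```text
[[350.92074498 259.77393954]
 [349.98457217 263.03922457]] [0.53515505 0.21610302 0.098     ]
time: 4.97
eef_pos: [0.5525, 0.2219, 0.0159]
tcp_rot: [-0.084, 0.996, -0.0, -0.001]
contact_force: [0.6, 0.5, 0.3]
opening: 1.0
t 4.97 pos [0.5525 0.2219 0.0159] th -170.36 tilt 0.17 F [0.6 0.5 0.3] M [ 0.024 -0.002 -0.028] open 1.0 q [ 0.21  0.33  1.89 -0.    0.93 -1.53]
  -> (0.555, 0.222, 0.017, -170.5) [-0.097 -0.014 -0.043] turn 0.03
```

View pics/hov3.png

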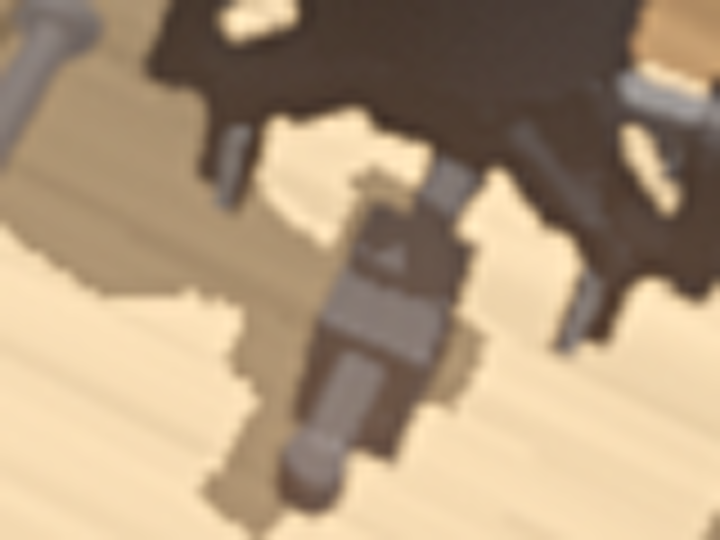

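```bash
python3 -c "
from h import *
s,Rm,th=where(); y=Rm[:,1]; p=s['eef_pos']
for dz in (0,.013,.03,.04):
  for dx in (0,.011): print(dz,dx,np.round(proj('scene',[p+y*.0425+[dx,0,dz],p-y*.0425+[dx,0,dz]]),1).tolist())
print(proj('top',[p+[0,0,.013]]), 'seen',(304+225/9-.5,240+205/9-.5),(304+565/9-.5,240+350/9-.5))
im=imaging.read_camera('scene'); crop('scene',im,(350,240),50,'g1',7)
"
```

```text
0 0 [[362.4, 286.2], [329.3, 271.8]]
0 0.011 [[360.3, 289.3], [327.0, 274.7]]
0.013 0 [[363.5, 283.2], [329.9, 268.8]]
0.013 0.011 [[361.3, 286.4], [327.6, 271.8]]
0.03 0 [[364.8, 279.3], [330.8, 264.9]]
0.03 0.011 [[362.6, 282.5], [328.5, 267.9]]
0.04 0 [[365.7, 277.0], [331.4, 262.5]]
0.04 0.011 [[363.5, 280.2], [329.0, 265.5]]
[[165.35723741 193.07651627]] seen (328.5, 262.27777777777777) (366.27777777777777, 278.3888888888889)
```

View pics/g1.png

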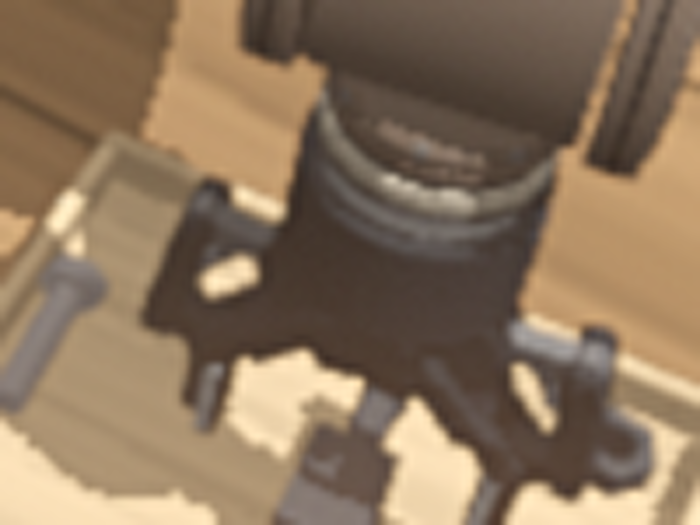

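```bash
python3 -m creep '[0,0,0,0, 0,0,0,0, 0,0,0,0, 0,0,0,0]' 100 40
python3 -c "
from h import *
delta()
s,Rm,th=where(); y=Rm[:,1]; p=s['eef_pos']; w=s['opening']*.0425
for dz in (0,.013,.03): print(dz,np.round((proj('scene',[p+y*w+[0,0,dz],p-y*w+[0,0,dz]])-[304,240]+.5)*9,0).tolist())
im=imaging.read_camera('scene'); crop('scene',im,(344,270),40,'g2',9)
"
```

```text
time: 5.4
eef_pos: [0.554, 0.2226, 0.0169]
tcp_rot: [-0.084, 0.996, 0.0, 0.001]
contact_force: [0.5, 0.4, 0.2]
opening: 0.606
t 5.4 pos [0.554  0.2226 0.0169] th -170.33 tilt 0.08 F [0.5 0.4 0.2] M [ 0.048 -0.06   0.005] open 0.606 q [ 0.21  0.33  1.89 -0.    0.93 -1.53]
0 [[470.0, 395.0], [290.0, 317.0]]
0.013 [[479.0, 369.0], [296.0, 291.0]]
0.03 [[490.0, 334.0], [305.0, 255.0]]
```

View pics/g2.png

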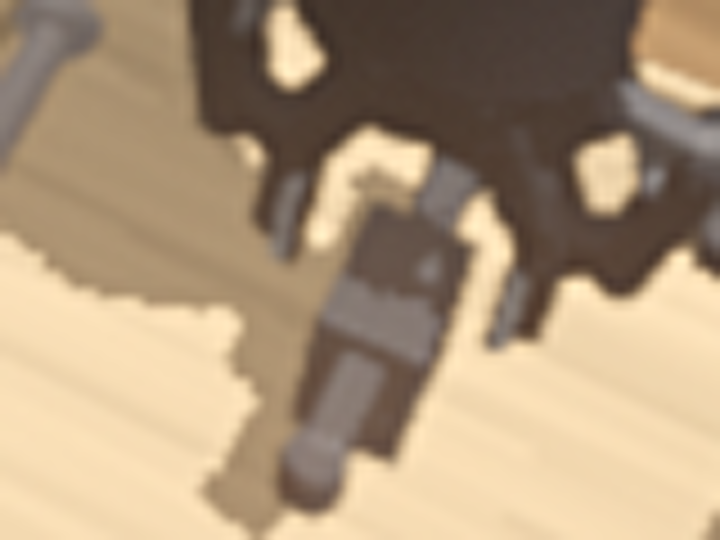

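```bash
python3 -c "
from h import *
for z in (.16,.2,.23): print(back('top',(175.5,178),z))
import glob
" ; python3 -c "
import cv2
a=cv2.imread('pics/a1.png');cv2.imwrite('pics/a1b.png',cv2.resize(a,None,fx=2,fy=2))"
```

```text
[0.57907236 0.15923185 0.16      ]
[0.57003778 0.15044717 0.2       ]
[0.56326185 0.14385866 0.23      ]
```

View pics/a1b.png

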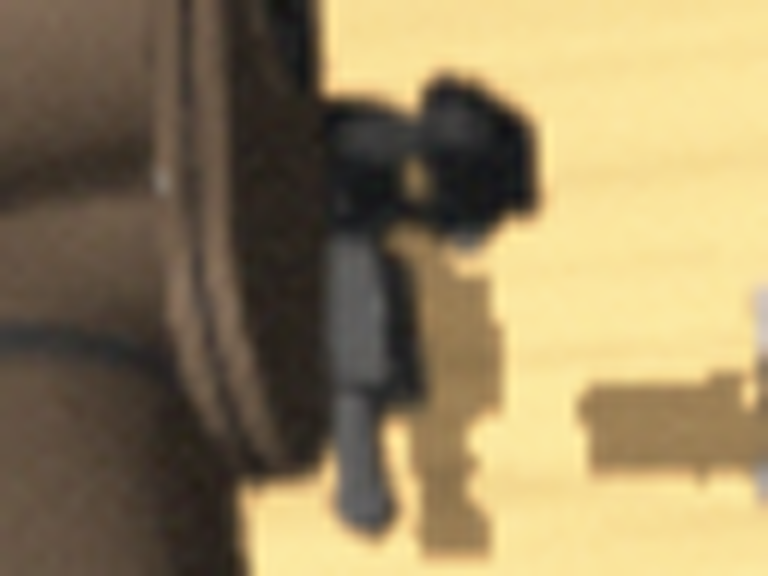

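```bash
python3 -m creep '[0,0,0,0, 0,0,0,0, 0,0,0,0, 0,0,0,0, 0,0,0,0]' 255 20
python3 -c "
from h import *
delta()
im=imaging.read_camera('scene'); crop('scene',im,(344,270),40,'g3',9)
"
```

```text
time: 5.87
eef_pos: [0.5535, 0.2225, 0.0162]
tcp_rot: [-0.084, 0.996, 0.0, -0.0]
contact_force: [-1.0, -0.8, 2.1]
opening: 0.34
t 5.87 pos [0.5535 0.2225 0.0162] th -170.33 tilt 0.01 F [-1.  -0.8  2.1] M [-0.009  0.136  0.01 ] open 0.34 q [ 0.21  0.33  1.89  0.    0.93 -1.53]
```

View pics/g3.png

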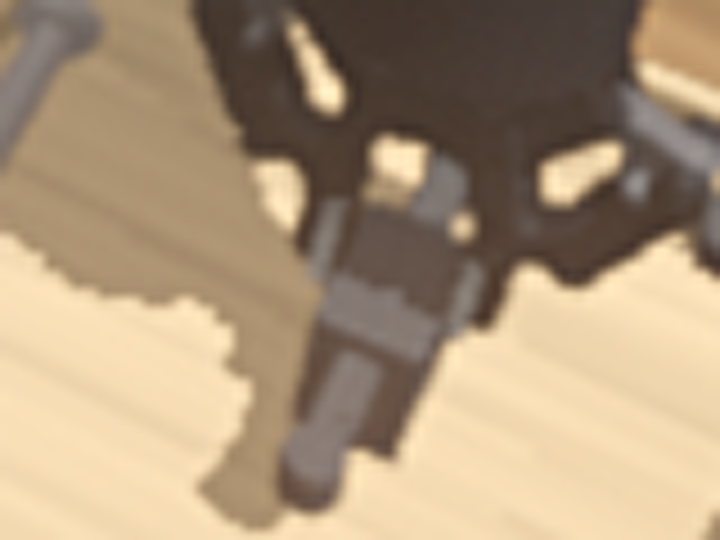

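```bash
python3 -c "
from h import *
r=R.from_euler('z',np.radians(9.67)).as_matrix()
for nm,c in (('scenehandle',[.5597,.2241]),('tcp',[.5535,.2225])):
  for sy in (-1,1):
    for z in (.02,.03,.04,.05,.058):
      q=np.array([c[0],c[1],z])+r@[.011,sy*.015,0]
      print(nm,sy,z,np.round((proj('scene',[q])[0]-[304,240]+.5)*9,0))
  for p in ([.022,-.015,.05],[.022,.015,.05],[-.022,.015,.05],[.022,-.015,0],[.022,.015,.0]): print('hub',p,np.round((proj('scene',[np.array([c[0],c[1],.008])+r@p])[0]-[304,240]+.5)*9,0))
"
```

```text
scenehandle -1 0.02 [309. 374.]
scenehandle -1 0.03 [314. 354.]
scenehandle -1 0.04 [320. 333.]
scenehandle -1 0.05 [325. 313.]
scenehandle -1 0.058 [329. 296.]
scenehandle 1 0.02 [415. 421.]
scenehandle 1 0.03 [422. 401.]
scenehandle 1 0.04 [428. 380.]
scenehandle 1 0.05 [434. 360.]
scenehandle 1 0.058 [440. 343.]
hub [0.022, -0.015, 0.05] [315. 327.]
hub [0.022, 0.015, 0.05] [426. 375.]
hub [-0.022, 0.015, 0.05] [480. 249.]
hub [0.022, -0.015, 0] [288. 429.]
hub [0.022, 0.015, 0.0] [394. 476.]
tcp -1 0.02 [315. 356.]
tcp -1 0.03 [320. 335.]
tcp -1 0.04 [326. 315.]
tcp -1 0.05 [331. 294.]
tcp -1 0.058 [336. 277.]
tcp 1 0.02 [421. 402.]
tcp 1 0.03 [427. 382.]
tcp 1 0.04 [434. 361.]
tcp 1 0.05 [440. 340.]
tcp 1 0.058 [446. 323.]
hub [0.022, -0.015, 0.05] [321. 308.]
hub [0.022, 0.015, 0.05] [432. 355.]
hub [-0.022, 0.015, 0.05] [486. 231.]
hub [0.022, -0.015, 0] [295. 410.]
hub [0.022, 0.015, 0.0] [400. 457.]
```

```bash
python3 -c "
from h import *
r=R.from_quat([.9806,.196,0,0]).as_matrix()
p=np.array([.2596,-.623,.1977])
for dz in (0,.013,.035):
  for dx in (-.011,.011): print(dz,dx,np.round(np.vstack([proj('scene',[p+r@[dx,.0425*k,-dz]])[0]*800/512 for k in(-1,1)])))
im=cv2.imread('pics/scene0.png'); s=im[0:120,200:360]; cv2.imwrite('pics/g4.png',cv2.resize(s,None,fx=5,fy=5,interpolation=cv2.INTER_CUBIC))
"
```

```text
0 -0.011 [[307. 108.]
 [273. 104.]]
0 0.011 [[303. 112.]
 [269. 108.]]
0.013 -0.011 [[306. 103.]
 [272.  99.]]
0.013 0.011 [[302. 107.]
 [268. 103.]]
0.035 -0.011 [[305.  93.]
 [270.  89.]]
0.035 0.011 [[301.  98.]
 [266.  94.]]
```

View pics/g4.png

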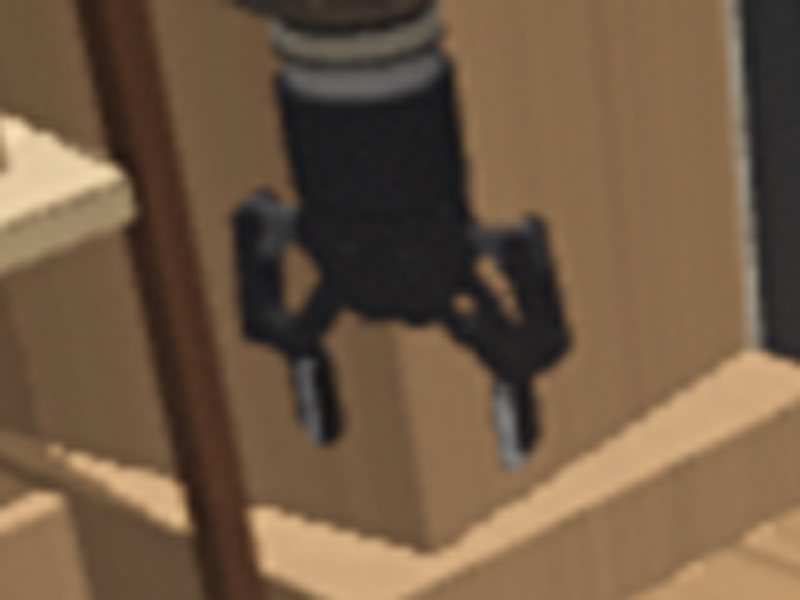

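```bash
python3 -m creep '[0,0,0,0, 0,0,0,0, 0,0,0,0, 0,0,0.1,0, 0,0,0.2,0, 0,0,0.2,0]' 110 20; python3 -m creep '[0,0,0.1,0, 0,0,0.1,0]';python3 -m creep '[0,0,0.05,0, 0,0,0.05,0]'
```

```text
time: 6.42
eef_pos: [0.5529, 0.2222, 0.0101]
tcp_rot: [-0.084, 0.996, -0.0, -0.001]
contact_force: [-0.7, -0.8, -1.1]
opening: 0.569
time: 6.58
eef_pos: [0.5531, 0.2223, 0.0078]
tcp_rot: [-0.084, 0.996, -0.0, -0.0]
contact_force: [0.2, 0.9, -0.7]
opening: 0.569
time: 6.75
eef_pos: [0.5534, 0.2224, 0.007]
tcp_rot: [-0.084, 0.996, -0.0, -0.0]
contact_force: [1.0, 0.6, 0.2]
opening: 0.568
```

```bash
python3 -m creep '[0,0,0.1,0, 0,0,0.16,0, 0,0,0.16,0]';python3 -m creep '[0,0,0.08,0, 0,0,0.16,0, 0,0,0.16,0]'; python3 -c "
from h import *
delta()
im=imaging.read_camera('scene'); crop('scene',im,(344,270),40,'g5',9)
"
```

```text
time: 7.0
eef_pos: [0.5532, 0.2223, 0.0027]
tcp_rot: [-0.084, 0.996, -0.0, -0.0]
contact_force: [0.4, -0.1, -0.1]
opening: 0.566
time: 7.25
eef_pos: [0.5532, 0.2223, -0.0013]
tcp_rot: [-0.084, 0.996, -0.0, -0.0]
contact_force: [0.3, 0.1, 0.1]
opening: 0.566
t 7.25 pos [ 0.5532  0.2223 -0.0013] th -170.34 tilt 0.05 F [0.3 0.1 0.1] M [-0.023 -0.039  0.047] open 0.566 q [ 0.21  0.35  1.89 -0.    0.9  -1.53]
```

View pics/g5.png

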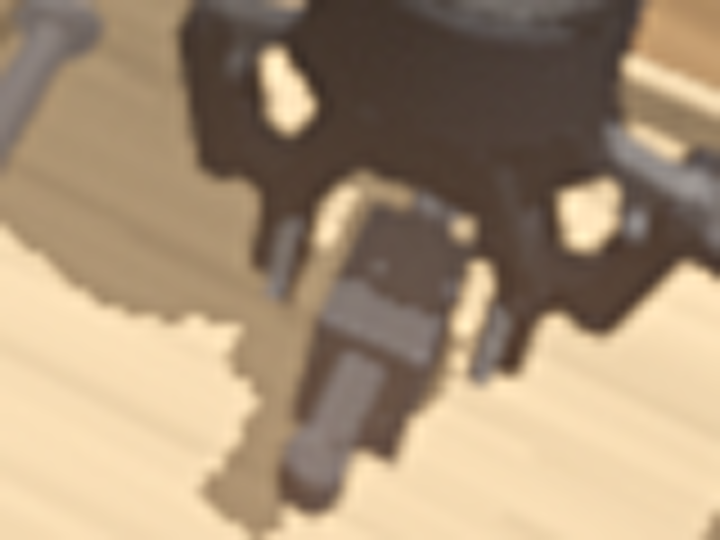

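```bash
python3 -m creep '[0,0,0.1,0, 0,0,0.16,0, 0,0,0.16,0]';python3 -m creep '[0,0,0.08,0, 0,0,0.16,0, 0,0,0.16,0]'
```

```text
time: 7.55
eef_pos: [0.5532, 0.2223, -0.0053]
tcp_rot: [-0.084, 0.996, -0.0, -0.0]
contact_force: [-0.6, 0.5, -0.1]
opening: 0.568
time: 7.8
eef_pos: [0.5531, 0.2223, -0.0093]
tcp_rot: [-0.084, 0.996, -0.0, -0.0]
contact_force: [-0.7, 0.2, 0.1]
opening: 0.569
```

```bash
python3 -m creep '[0,0,0,0, 0,0,0,0, 0,0,0,0, 0,0,0,0, 0,0,0,0]' 255 60; python3 -c "
from h import *
delta()
im=imaging.read_camera('scene'); crop('scene',im,(344,270),40,'g6',9)
"
```

```text
time: 8.22
eef_pos: [0.5537, 0.2224, -0.0086]
tcp_rot: [-0.084, 0.996, -0.0, 0.0]
contact_force: [-0.0, 0.1, 0.5]
opening: 0.343
t 8.22 pos [ 0.5537  0.2224 -0.0086] th -170.33 tilt 0.02 F [-0.   0.1  0.5] M [-0.011  0.048  0.015] open 0.343 q [ 0.21  0.37  1.89 -0.    0.88 -1.53]
```

View pics/g6.png

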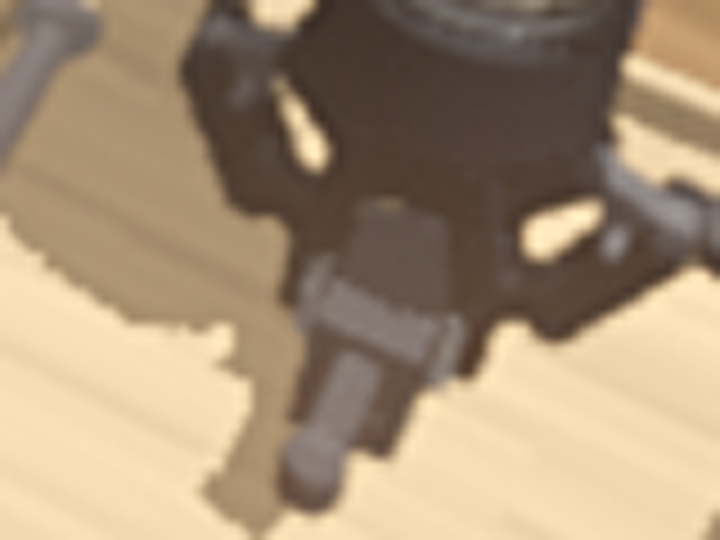

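```bash
python3 -m creep '[0,0,-0.5,0, 0,0,-1.5,0, 0,0,-3,0, 0,0,-4.5,0, 0,0,-6,0, 0,0,-6,0, 0,0,-6,0]'; python3 -c "
from h import *
delta((.557,-.205,.14,135-360))
im=imaging.read_camera('scene'); crop('scene',im,(350,235),45,'g7',8)
"
```

```text
time: 8.85
eef_pos: [0.5552, 0.2229, 0.1451]
tcp_rot: [-0.084, 0.996, 0.0, 0.003]
contact_force: [-0.1, -0.3, -4.0]
opening: 0.344
t 8.85 pos [0.5552 0.2229 0.1451] th -170.33 tilt 0.37 F [-0.1 -0.3 -4. ] M [-0.052 -0.008 -0.024] open 0.344 q [ 0.21  0.16  1.82  0.    1.15 -1.53]
  -> (0.557, -0.205, 0.14, -225) [  2.807 -16.884   0.178] turn 10.93
```

View pics/g7.png

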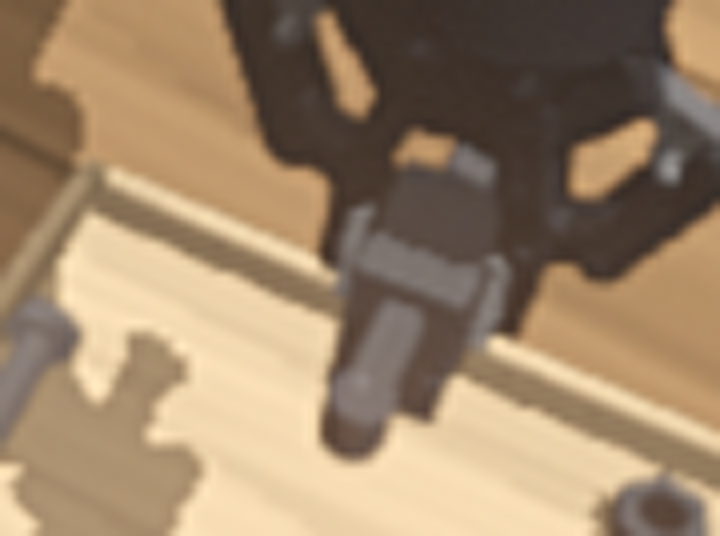

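```bash
python3 -m creep '[0.7,-4,0,2.7, 1.4,-8,0,5.4, 2,-12,0,8, 2.8,-16.9,0,10.9, 2.8,-16.9,0,10.9, 2.8,-16.9,0,10.9, 2.8,-16.9,0,10.9, 2.8,-16.9,0,10.9, 2.8,-16.9,0,10.9, 2.8,-16.9,0,10.9, 2.8,-16.9,0,10.9, 2.8,-16.9,0,10.9, 2.8,-16.9,0,10.9, 2.8,-16.9,0,10.9, 2.8,-16.9,0,10.9]'; python3 -c "
from h import *
delta((.557,-.205,.14,135))
im=imaging.read_camera('scene'); crop('scene',im,(216,178),40,'v1',5)
it=imaging.read_camera('top'); crop('top',it,(286,193),40,'v2',5)
cv2.imwrite('pics/v12.png',np.hstack([cv2.imread('pics/v1.png'),cv2.imread('pics/v2.png')]))
"
```

```text
time: 10.15
eef_pos: [0.5549, -0.2038, 0.14]
tcp_rot: [0.381, 0.925, 0.0, -0.001]
contact_force: [0.4, 0.9, -3.4]
opening: 0.341
t 10.15 pos [ 0.5549 -0.2038  0.14  ] th 135.27 tilt 0.15 F [ 0.4  0.9 -3.4] M [ 0.033  0.009 -0.044] open 0.341 q [-0.52  0.16  1.84  0.    1.15 -1.31]
  -> (0.557, -0.205, 0.14, 135) [-0.093  0.028 -0.   ] turn 0.05
```

View pics/v12.png

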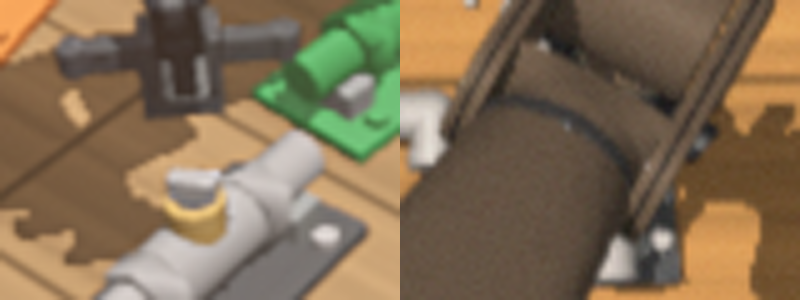

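```bash
cat >> h.py <<'E'
STEM=[box(-14,14,-6,6,85,101)]; NECK=[cyl('z',18,44,85,48)]; RING=[cyl('z',18,85,85.01,48)]
def lines(c,parts,x,y,yaw,z,col):
    Rm=R.from_euler('z',yaw).as_matrix(); o=[]
    for q in parts:
        hh=cv2.convexHull(proj(c,q@Rm.T+[x,y,z]).astype(np.float32))[:,0]; o.append((np.vstack([hh,hh[:1]]),col))
    return o
E
python3 -c "
from h import *
s,Rm,th=where();p=s['eef_pos']
im=imaging.read_camera('scene')
d=lines('scene',HANDLE[:2],p[0],p[1],np.radians(th),p[2]+.0166,(0,255,0))
d+=lines('scene',[box(-22,22,-15,15,0,.1)],p[0],p[1],np.radians(th),p[2]+.0166,(0,255,255))
d+=lines('scene',RING,.557,-.205,0,0,(255,0,0))+lines('scene',STEM,.557,-.205,np.radians(122),0,(255,0,255))
crop('scene',im,(216,172),34,'w1',11,d);crop('scene',im,(216,172),34,'w1r',11)
"
```

```text
(no output)
```

View pics/w1.png

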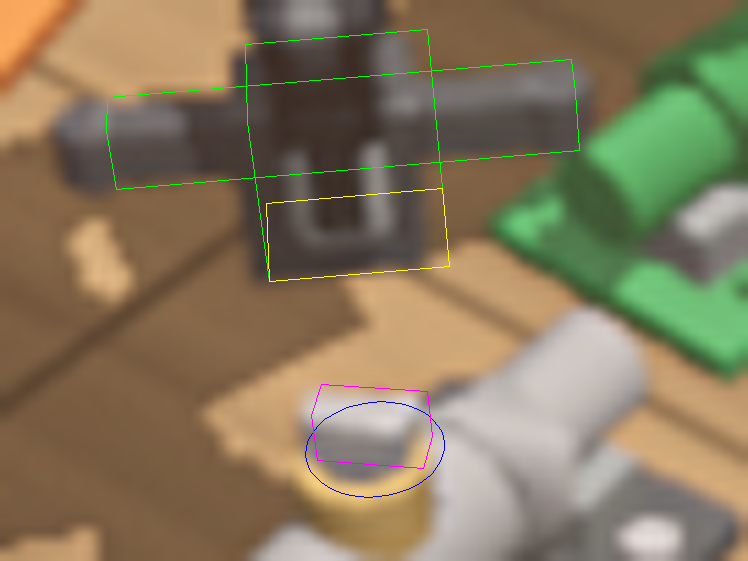

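View pics/w1r.png

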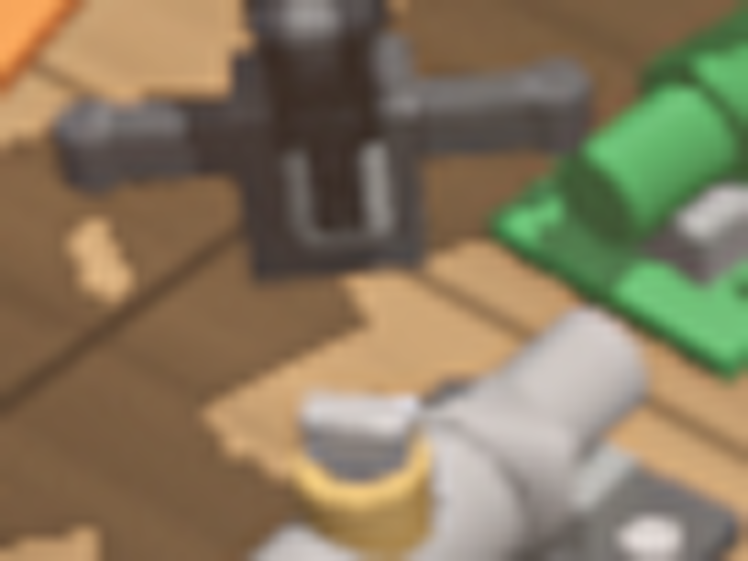

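```bash
python3 -c "
from h import *
Rc=R.from_quat(CI['scene']['attitude']).as_matrix(); print('right',Rc[:,0],'down',Rc[:,1])
s,Rm,th=where();p=s['eef_pos']
im=imaging.read_camera('scene')
k=11
def sh(L,a): return [(q+np.array(a)/k,c) for q,c in L]
d=sh(lines('scene',HANDLE,p[0],p[1],np.radians(th),p[2]+.0166,(0,255,0))+lines('scene',[box(-22,22,-15,15,0,.1),box(-15.2,15.2,-6.7,6.7,0,.1)],p[0],p[1],np.radians(th),p[2]+.0166,(0,255,255)),(-17,0))
B=[box(-100,100,-50,50,0,12),box(-100,100,-50,50,11.9,12)]
d+=sh(lines('scene',RING+NECK,.557,-.205,0,0,(255,0,0))+lines('scene',STEM+[box(-14,14,-6,6,100.9,101)],.557,-.205,np.radians(122),0,(255,0,255))+lines('scene',B,.557,-.205,np.radians(3.2),0,(0,0,255)),(-14,7))
crop('scene',im,(216,172),34,'w2',k,d)
crop('scene',im,(216,210),40,'w3',9,[(q+0,c) for q,c in d])
"
```

```text
right [-0.63238763  0.77436746 -0.02099828] down [ 0.55508194  0.43406718 -0.709556  ]
```

View pics/w2.png

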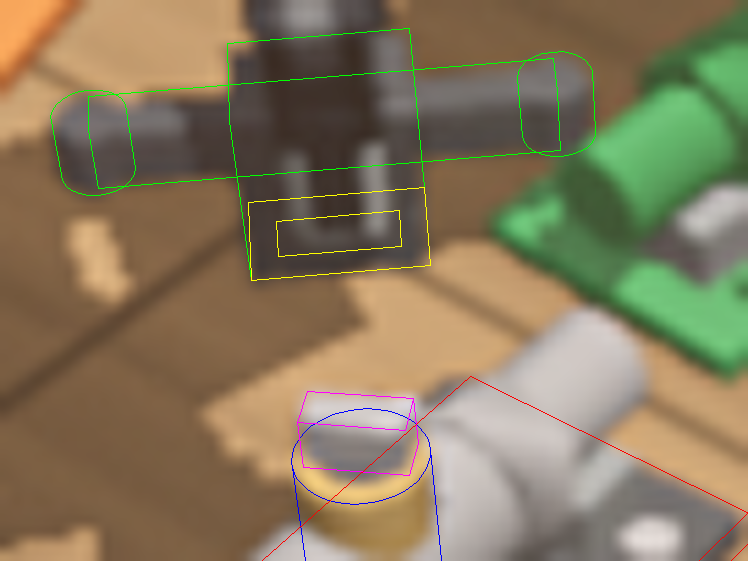

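View pics/w3.png

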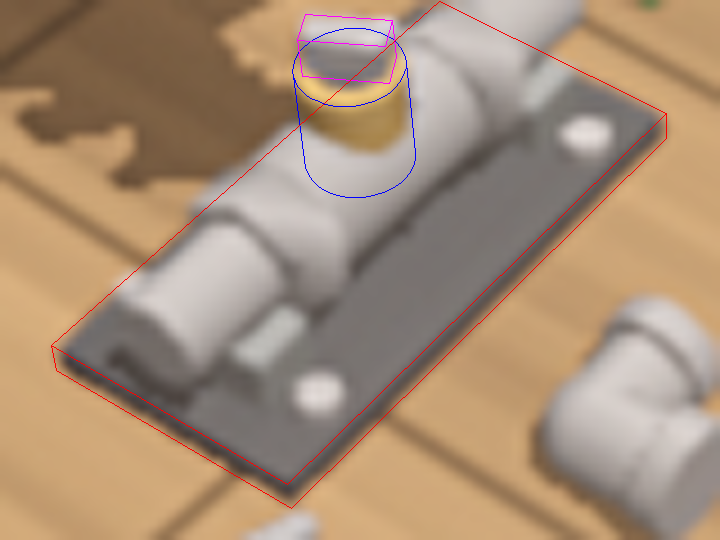

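```bash
python3 -m creep '[-0.07,0.08,0.6,0, -0.07,0.08,1.2,0, -0.07,0.08,1.6,0, -0.07,0.08,1.8,0, -0.07,0.08,1.8,0, -0.07,0.08,1.8,0]'; python3 -c "
from h import *
delta((.5575,-.2037,.09,135))
s,Rm,th=where();p=s['eef_pos']
im=imaging.read_camera('scene')
d=lines('scene',HANDLE,p[0],p[1],np.radians(th),p[2]+.0166,(0,255,0))
crop('scene',im,(216,172),34,'w4',11,[(q+np.array((-17,0))/11,c) for q,c in d])
delta()
"
```

```text
time: 10.85
eef_pos: [0.5582, -0.2055, 0.0963]
tcp_rot: [0.381, 0.924, 0.0, -0.0]
contact_force: [-1.0, 0.3, -2.8]
opening: 0.345
t 10.85 pos [ 0.5582 -0.2055  0.0963] th 135.18 tilt 0.0 F [-1.   0.3 -2.8] M [ 0.006 -0.004 -0.002] open 0.345 q [-0.52  0.21  1.86  0.    1.07 -1.31]
  -> (0.5575, -0.2037, 0.09, 135) [0.071 0.032 0.252] turn 0.04
t 10.9 pos [ 0.5586 -0.2059  0.097 ] th 135.17 tilt 0.07 F [ 0.5 -0.1 -2. ] M [ 0.058 -0.004 -0.006] open 0.342 q [-0.52  0.21  1.86 -0.    1.07 -1.31]
```

View pics/w4.png

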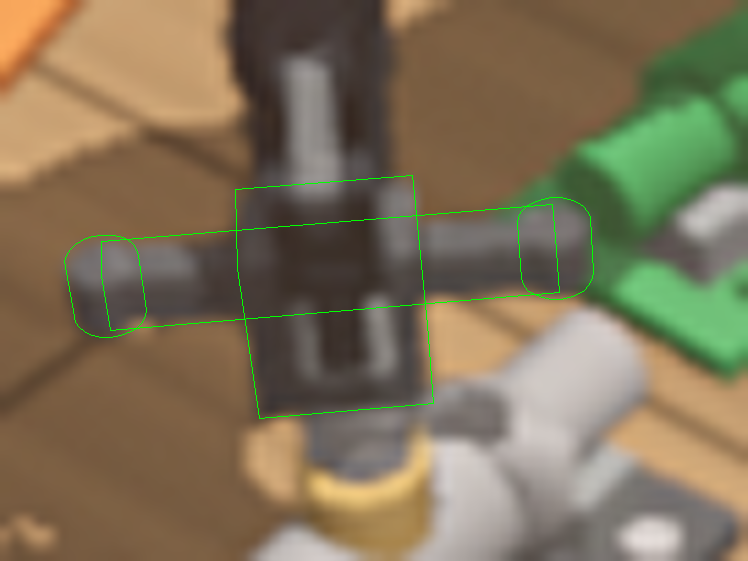

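```bash
python3 -m creep '[0.1,0.03,0.1,0, 0.1,0.03,0.2,0, 0.1,0.03,0.3,0, 0.1,0.03,0.36,0, 0.1,0.03,0.36,0, 0.1,0.03,0.36,0]'; python3 -c "
from h import *
delta((.557,-.2035,.09,135))
im=imaging.read_camera('scene')
crop('scene',im,(216,172),34,'w5',11)
delta()
"
```

```text
time: 11.4
eef_pos: [0.5568, -0.2033, 0.0871]
tcp_rot: [0.381, 0.924, 0.0, -0.0]
contact_force: [0.5, 0.3, -3.3]
opening: 0.342
t 11.4 pos [ 0.5568 -0.2033  0.0871] th 135.16 tilt 0.02 F [ 0.5  0.3 -3.3] M [ 0.026 -0.022 -0.002] open 0.342 q [-0.52  0.22  1.87 -0.    1.05 -1.31]
  -> (0.557, -0.2035, 0.09, 135) [-0.011  0.003 -0.118] turn 0.03
t 11.45 pos [ 0.5568 -0.2034  0.0872] th 135.16 tilt 0.0 F [-0.  -0.  -2.8] M [ 0.045  0.006 -0.018] open 0.345 q [-0.52  0.22  1.87 -0.    1.05 -1.31]
```

View pics/w5.png

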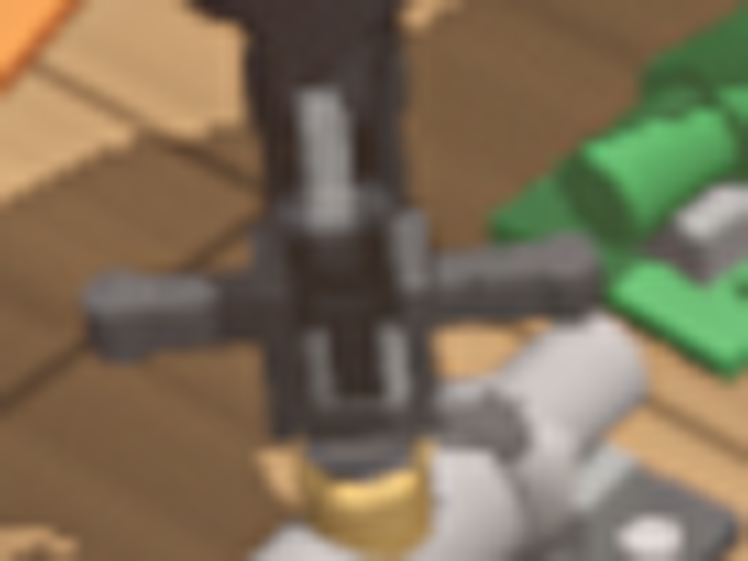

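```bash
python3 -m creep '[0,0,0.05,0, 0,0,0.1,0, 0,0,0.1,0]'; python3 -c "
from h import *
delta()";  python3 -m creep '[0,0,0.04,0, 0,0,0.04,0]'; python3 -c "
from h import *
delta()"
```

```text
time: 11.7
eef_pos: [0.5567, -0.2033, 0.0844]
tcp_rot: [0.381, 0.924, 0.0, -0.0]
contact_force: [-0.6, -0.3, -2.5]
opening: 0.339
t 11.7 pos [ 0.5567 -0.2033  0.0844] th 135.16 tilt 0.03 F [-0.6 -0.3 -2.5] M [ 0.051 -0.007 -0.004] open 0.339 q [-0.52  0.23  1.87  0.    1.05 -1.31]
time: 11.87
eef_pos: [0.5569, -0.2034, 0.0842]
tcp_rot: [0.381, 0.924, -0.0, -0.0]
contact_force: [-0.9, 1.0, -0.8]
opening: 0.339
t 11.87 pos [ 0.5569 -0.2034  0.0842] th 135.17 tilt 0.01 F [-0.9  1.  -0.8] M [ 0.095  0.265 -0.023] open 0.339 q [-0.52  0.23  1.87 -0.    1.05 -1.31]
```

```bash
python3 -m creep '[0,0,0.03,0, 0,0,0.03,0]'; python3 -c "
from h import *
delta()"
```

```text
time: 12.03
eef_pos: [0.557, -0.2035, 0.084]
tcp_rot: [0.381, 0.924, -0.0, 0.0]
contact_force: [-3.1, 0.7, 3.7]
opening: 0.341
t 12.03 pos [ 0.557  -0.2035  0.084 ] th 135.17 tilt 0.01 F [-3.1  0.7  3.7] M [ 0.279  0.462 -0.029] open 0.341 q [-0.52  0.23  1.87 -0.    1.04 -1.31]
```

```bash
for i in 1; do python3 -m creep '[0,0,0,0.2, 0,0,0,0.4, 0,0,0,0.6, 0,0,0,0.8, 0,0,0,0.8]'; python3 -c "
from h import *
delta()"; done
```

```text
time: 12.45
eef_pos: [0.5575, -0.2035, 0.083]
tcp_rot: [0.414, 0.91, 0.0, 0.001]
contact_force: [0.7, 1.2, 1.0]
opening: 0.341
t 12.45 pos [ 0.5575 -0.2035  0.083 ] th 131.07 tilt 0.11 F [0.7 1.2 1. ] M [ 0.176 -0.091 -0.069] open 0.341 q [-0.52  0.23  1.87  0.    1.04 -1.24]
```

```bash
python3 -m creep '[0,0,0,0.2, 0,0,0,0.4, 0,0,0,0.6, 0,0,0,0.6]'; python3 -c "
from h import *
delta()"
```

```text
time: 12.78
eef_pos: [0.557, -0.2033, 0.0826]
tcp_rot: [0.438, 0.899, 0.0, 0.0]
contact_force: [1.6, 0.9, -0.7]
opening: 0.345
t 12.78 pos [ 0.557  -0.2033  0.0826] th 128.09 tilt 0.03 F [ 1.6  0.9 -0.7] M [ 0.198 -0.31  -0.016] open 0.345 q [-0.52  0.23  1.87  0.    1.04 -1.19]
```

```bash
python3 -m creep '[0,0,0.02,0.2, 0,0,0.04,0.4, 0,0,0.05,0.6, 0,0,0.05,0.6]'; python3 -c "
from h import *
delta()"
```

```text
time: 13.12
eef_pos: [0.5568, -0.2031, 0.0816]
tcp_rot: [0.461, 0.887, 0.0, -0.0]
contact_force: [0.8, 2.6, 0.7]
opening: 0.34
t 13.12 pos [ 0.5568 -0.2031  0.0816] th 125.1 tilt 0.03 F [0.8 2.6 0.7] M [ 0.339 -0.245 -0.018] open 0.34 q [-0.52  0.23  1.87  0.    1.04 -1.13]
```

```bash
python3 -m creep '[0,0,0.03,0.2, 0,0,0.06,0.3, 0,0,0.08,0.4, 0,0,0.08,0.4]'; python3 -c "
from h import *
delta()"
```

```text
time: 13.45
eef_pos: [0.5569, -0.2032, 0.0793]
tcp_rot: [0.476, 0.879, 0.0, 0.0]
contact_force: [3.2, 2.1, -2.9]
opening: 0.345
t 13.45 pos [ 0.5569 -0.2032  0.0793] th 123.13 tilt 0.03 F [ 3.2  2.1 -2.9] M [ 0.324 -0.539 -0.045] open 0.345 q [-0.52  0.23  1.87  0.    1.04 -1.1 ]
```

```bash
python3 -m creep '[0,0.02,0.06,0, 0,0.02,0.12,0, 0,0.02,0.18,0, 0,0.02,0.2,0]'; python3 -c "
from h import *
delta()"
```

```text
time: 13.78
eef_pos: [0.557, -0.203, 0.0742]
tcp_rot: [0.476, 0.88, -0.0, -0.0]
contact_force: [1.9, 1.2, -1.6]
opening: 0.34
t 13.78 pos [ 0.557  -0.203   0.0742] th 123.17 tilt 0.04 F [ 1.9  1.2 -1.6] M [ 0.213 -0.296 -0.048] open 0.34 q [-0.52  0.24  1.87 -0.    1.03 -1.1 ]
```

```bash
python3 -m creep '[0,0.01,0.06,0, 0,0.01,0.12,0, 0,0.01,0.16,0, 0,0.01,0.18,0, 0,0.01,0.18,0]'; python3 -c "
from h import *
delta()"
```

```text
time: 14.2
eef_pos: [0.557, -0.2029, 0.0698]
tcp_rot: [0.476, 0.88, -0.0, -0.001]
contact_force: [0.4, 0.7, -2.8]
opening: 0.341
t 14.2 pos [ 0.557  -0.2029  0.0698] th 123.17 tilt 0.06 F [ 0.4  0.7 -2.8] M [ 0.086 -0.025 -0.007] open 0.341 q [-0.52  0.25  1.88 -0.    1.02 -1.1 ]
```

```bash
python3 -m creep '[0,0,0.03,0, 0,0,0.05,0, 0,0,0.05,0]'; python3 -c "
from h import *
delta()"
```

```text
time: 14.45
eef_pos: [0.5571, -0.2029, 0.0686]
tcp_rot: [0.476, 0.88, -0.0, -0.0]
contact_force: [-0.1, 0.6, -2.1]
opening: 0.341
t 14.45 pos [ 0.5571 -0.2029  0.0686] th 123.17 tilt 0.05 F [-0.1  0.6 -2.1] M [ 0.036 -0.009 -0.041] open 0.341 q [-0.52  0.25  1.88 -0.    1.02 -1.1 ]
```

Nearly at the expected home height (0.0684); press a little further to feel the neck.

```bash
python3 -m creep '[0,0,0.03,0, 0,0,0.04,0, 0,0,0.04,0]'; python3 -c "
from h import *
delta()"
```

```text
time: 14.7
eef_pos: [0.5575, -0.203, 0.0683]
tcp_rot: [0.476, 0.88, -0.0, -0.0]
contact_force: [-1.6, 0.7, -0.1]
opening: 0.341
t 14.7 pos [ 0.5575 -0.203   0.0683] th 123.17 tilt 0.02 F [-1.6  0.7 -0.1] M [ 0.069  0.216 -0.01 ] open 0.341 q [-0.52  0.25  1.88 -0.    1.02 -1.1 ]
```

```bash
python3 -m creep '[0,0,0.03,0, 0,0,0.03,0]'; python3 -c "
from h import *
delta()
im=imaging.read_camera('scene')
crop('scene',im,(216,172),34,'x1',11)
"
```

```text
time: 14.87
eef_pos: [0.5575, -0.2031, 0.0683]
tcp_rot: [0.476, 0.88, -0.0, -0.0]
contact_force: [-3.4, 1.6, 4.9]
opening: 0.343
t 14.87 pos [ 0.5575 -0.2031  0.0683] th 123.18 tilt 0.03 F [-3.4  1.6  4.9] M [ 0.275  0.694 -0.062] open 0.343 q [-0.52  0.25  1.88 -0.    1.02 -1.1 ]
```

View pics/x1.png

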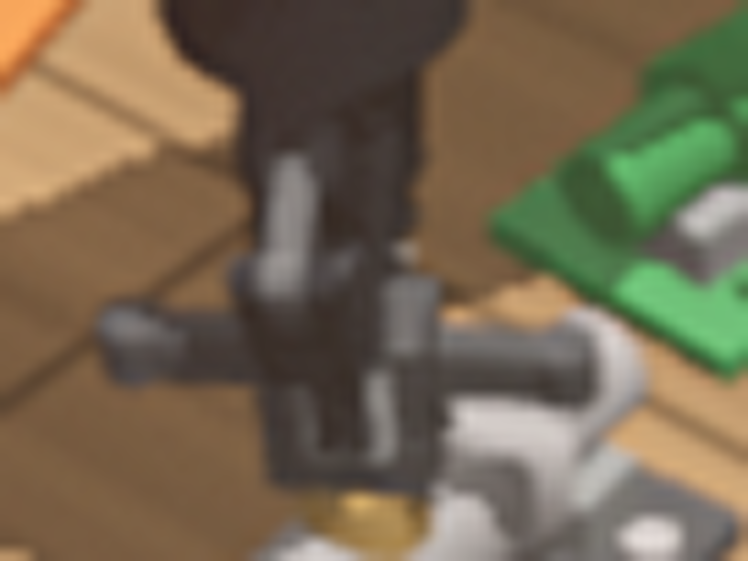

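```bash
python3 -m creep '[0,0,-0.03,0.2, 0,0,-0.03,0.4, 0,0,-0.03,0.7, 0,0,-0.03,1, 0,0,-0.03,1.3, 0,0,-0.03,1.6, 0,0,-0.03,1.9, 0,0,-0.03,2.2, 0,0,-0.03,2.5, 0,0,-0.03,2.8, 0,0,-0.03,3.0, 0,0,-0.03,3.0]'; python3 -c "
from h import *
delta()"
```

```text
time: 15.92
eef_pos: [0.5584, -0.2036, 0.0684]
tcp_rot: [0.587, 0.81, 0.0, 0.001]
contact_force: [1.0, -0.4, 1.5]
opening: 0.344
t 15.92 pos [ 0.5584 -0.2036  0.0684] th 108.14 tilt 0.17 F [ 1.  -0.4  1.5] M [-0.205 -0.171  0.187] open 0.344 q [-0.52  0.25  1.88 -0.    1.01 -0.84]
```

```bash
python3 -m creep '[0,0,0,0.3, 0,0,0,0.6, 0,0,0,0.9, 0,0,0,1.2, 0,0,0,1.5, 0,0,0,1.8, 0,0,0,2.0, 0,0,0,2.2, 0,0,0,2.4, 0,0,0,2.4]'; python3 -c "
from h import *
delta()"
```

```text
time: 16.75
eef_pos: [0.5587, -0.2035, 0.0684]
tcp_rot: [0.668, 0.744, 0.001, 0.002]
contact_force: [6.3, -2.8, -0.7]
opening: 0.342
t 16.75 pos [ 0.5587 -0.2035  0.0684] th 96.11 tilt 0.19 F [ 6.3 -2.8 -0.7] M [-0.319 -0.801  0.155] open 0.342 q [-0.52  0.25  1.88  0.    1.01 -0.63]
```

```bash
python3 -m creep '[0,0,0,0.1, 0,0,0,0.2, 0,0,0,0.3, 0,0,0,0.4, 0,0,0,0.4]'; python3 -c "
from h import *
delta()"
```

```text
time: 17.17
eef_pos: [0.5587, -0.2034, 0.0684]
tcp_rot: [0.681, 0.732, 0.001, 0.002]
contact_force: [5.4, -1.7, -1.1]
opening: 0.343
t 17.17 pos [ 0.5587 -0.2034  0.0684] th 94.14 tilt 0.2 F [ 5.4 -1.7 -1.1] M [-0.303 -0.89   0.212] open 0.343 q [-0.52  0.25  1.88  0.    1.01 -0.59]
```

```bash
python3 -m creep '[0,0.02,0,0.1, 0,0.03,0,0.2, 0,0.03,0,0.3, 0,0.03,0,0.4, 0,0.03,0,0.4]'; python3 -c "
from h import *
delta()"
```

```text
time: 17.58
eef_pos: [0.5587, -0.2034, 0.0684]
tcp_rot: [0.694, 0.72, 0.0, 0.001]
contact_force: [4.1, -2.7, 0.3]
opening: 0.34
t 17.58 pos [ 0.5587 -0.2034  0.0684] th 92.13 tilt 0.1 F [ 4.1 -2.7  0.3] M [-0.515 -0.641  0.166] open 0.34 q [-0.52  0.25  1.87 -0.    1.02 -0.56]
```

```bash
python3 -m creep '[0,0,0,0.1, 0,0,0,0.2, 0,0,0,0.3, 0,0,0,0.3]'; python3 -c "
from h import *
delta()"
```

```text
time: 17.92
eef_pos: [0.5588, -0.2034, 0.0683]
tcp_rot: [0.703, 0.711, 0.0, 0.001]
contact_force: [4.5, -3.2, -0.1]
opening: 0.338
t 17.92 pos [ 0.5588 -0.2034  0.0683] th 90.63 tilt 0.11 F [ 4.5 -3.2 -0.1] M [-0.522 -0.714  0.163] open 0.338 q [-0.52  0.25  1.87 -0.    1.02 -0.53]
```

```bash
python3 -m creep '[0,0,0,0.1, 0,0,0,0.2, 0,0,0,0.3, 0,0,0,0.3]'; python3 -c "
from h import *
delta()"
```

```text
time: 18.25
eef_pos: [0.5588, -0.2034, 0.0684]
tcp_rot: [0.712, 0.702, 0.0, 0.001]
contact_force: [4.8, -3.3, 0.2]
opening: 0.341
t 18.25 pos [ 0.5588 -0.2034  0.0684] th 89.15 tilt 0.12 F [ 4.8 -3.3  0.2] M [-0.507 -0.728  0.329] open 0.341 q [-0.52  0.25  1.87 -0.    1.02 -0.5 ]
```

```bash
python3 -m creep '[0,0,0,0.1, 0,0,0,0.2, 0,0,0,0.2]'; python3 -c "
from h import *
delta()"
```

```text
time: 18.5
eef_pos: [0.5589, -0.2034, 0.0684]
tcp_rot: [0.718, 0.696, 0.0, 0.001]
contact_force: [4.2, -2.3, -0.0]
opening: 0.338
t 18.5 pos [ 0.5589 -0.2034  0.0684] th 88.24 tilt 0.13 F [ 4.2 -2.3 -0. ] M [-0.501 -0.806  0.527] open 0.338 q [-0.52  0.25  1.87 -0.    1.02 -0.49]
```

```bash
python3 -m creep '[0,0,0,0.1, 0,0,0,0.1]'; python3 -c "
from h import *
delta()"; python3 -m creep '[0,0,0,-0.2, 0,0,0,-0.4, 0,0,0,-0.6, 0,0,0,-0.8, 0,0,0,-0.85, 0,0,0,-0.85]'; python3 -c "
from h import *
delta()"
```

```text
time: 18.67
eef_pos: [0.5588, -0.2034, 0.0683]
tcp_rot: [0.721, 0.693, -0.0, 0.001]
contact_force: [5.0, -2.7, -0.3]
opening: 0.342
t 18.67 pos [ 0.5588 -0.2034  0.0683] th 87.78 tilt 0.13 F [ 5.  -2.7 -0.3] M [-0.48  -0.814  0.66 ] open 0.342 q [-0.52  0.25  1.87 -0.    1.02 -0.48]
time: 19.17
eef_pos: [0.5583, -0.2027, 0.0683]
tcp_rot: [0.695, 0.719, 0.0, -0.0]
contact_force: [2.6, -1.2, 2.9]
opening: 0.34
t 19.17 pos [ 0.5583 -0.2027  0.0683] th 91.9 tilt 0.02 F [ 2.6 -1.2  2.9] M [-0.146 -0.437 -0.004] open 0.34 q [-0.52  0.25  1.88  0.    1.02 -0.55]
```

```bash
python3 -m creep '[0,0,0,0, 0,0,0,0, 0,0,0,0, 0,0,0,0, 0,0,0,0]' 90; python3 -c "
from h import *
delta()
im=imaging.read_camera('scene')
crop('scene',im,(216,172),34,'y1',11)"
```

```text
time: 19.58
eef_pos: [0.5574, -0.2024, 0.0672]
tcp_rot: [0.695, 0.719, -0.0, -0.001]
contact_force: [-0.9, -1.1, 0.6]
opening: 0.645
t 19.58 pos [ 0.5574 -0.2024  0.0672] th 91.92 tilt 0.13 F [-0.9 -1.1  0.6] M [-0.057  0.022 -0.032] open 0.645 q [-0.52  0.25  1.88  0.    1.02 -0.55]
```

View pics/y1.png

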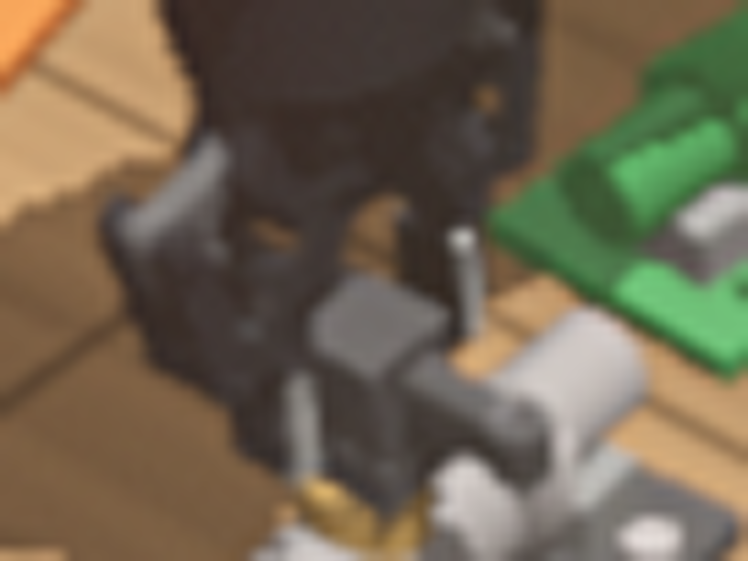

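Released and free. Rise straight up, then step aside to look.

```bash
python3 -m creep '[0,0,-0.5,0, 0,0,-1.2,0, 0,0,-2.4,0, 0,0,-3.6,0, 0,0,-4.8,0, 0,0,-5.5,0, 0,0,-5.5,0, 0,0,-5.5,0]'; python3 -c "
from h import *
delta((.53,-.45,.2,92))"
```

```text
time: 20.3
eef_pos: [0.5589, -0.2033, 0.2077]
tcp_rot: [0.695, 0.719, 0.0, 0.002]
contact_force: [0.2, -0.4, -0.5]
opening: 0.648
t 20.3 pos [ 0.5589 -0.2033  0.2077] th 91.92 tilt 0.21 F [ 0.2 -0.4 -0.5] M [0.05  0.017 0.032] open 0.648 q [-0.52  0.1   1.77 -0.    1.26 -0.55]
  -> (0.53, -0.45, 0.2, 92) [-9.824 -1.487  0.322] turn -0.02
```

```bash
python3 -m creep '[-9.8,-1.5,0,0, -9.8,-1.5,0,0, -9.8,-1.5,0,0, -9.8,-1.5,0,0, -9.8,-1.5,0,0, -9.8,-1.5,0,0, -9.8,-1.5,0,0, -9.8,-1.5,0,0, -9.8,-1.5,0,0]' 0; python3 -c "
from h import *
delta()
for c,uv in (('scene',(216,190)),('top',(286,193))):
    im=imaging.read_camera(c); crop(c,im,uv,25,'z_'+c,8); cv2.imwrite('pics/full_'+c+'.png',im[:,:,::-1])
cv2.imwrite('pics/z.png',np.hstack([cv2.imread('pics/z_scene.png'),cv2.imread('pics/z_top.png')]))"
```

```text
time: 21.05
eef_pos: [0.5282, -0.448, 0.2031]
tcp_rot: [0.695, 0.719, 0.0, -0.002]
contact_force: [0.3, 0.0, -0.5]
opening: 1.003
t 21.05 pos [ 0.5282 -0.448   0.2031] th 91.89 tilt 0.25 F [ 0.3  0.  -0.5] M [ 0.058 -0.022  0.001] open 1.003 q [-0.85  0.32  1.52  0.    1.3  -0.88]
```

View pics/z.png

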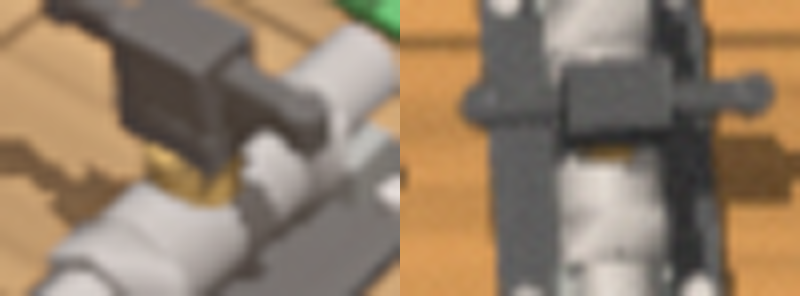

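View pics/full_top.png

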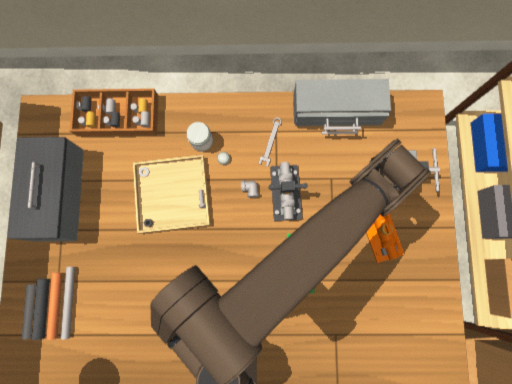

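```bash
python3 -c "
from h import *
P=lambda x,y,z:back('top',(286-25+(x-400)/8-.5,int(193-18.75)+y/8-.5),z)
a=P(485,107,.129);b=P(757,95,.129);d=b-a;print('handle',np.degrees(np.arctan2(d[1],d[0]))%180,np.linalg.norm(d),(a+b)/2)
o=[]
for c,uv in (('scene',(214,180)),('top',(286,193))):
    im=imaging.read_camera(c)
    L=imaging.silhouettes(c,'valve'); 
    off=np.array((-1.4,.3)) if c=='scene' else np.array((0,0))
    for z,col,n in ((.085,(0,255,0),'home'),):
        crop(c,im,uv,25,'q_'+c,8,[(q+off,cc) for q,cc in lines(c,HANDLE,.5567,-.205,np.radians(93),z,col)+lines(c,VALVE[:2],.5567,-.205,np.radians(3.2),0,(0,0,255))])
    o.append(cv2.imread('pics/q_'+c+'.png'))
cv2.imwrite('pics/q.png',np.hstack(o))
for n in ('nut','bolt','washer','elbow','spanner','domecap','tin'):
    L=imaging.silhouettes('top',n); print(n,L and (np.round(L[0]['uv'],1),round(L[0]['p'],2)))
"
```

```text
handle 92.052178368986 0.11170861733917203 [ 0.55517766 -0.20621881  0.129     ]
nut (array([170.4, 193. ]), 0.48)
bolt []
washer []
elbow (array([246.9, 186.4]), 0.52)
spanner (array([271.9, 144.8]), 0.84)
domecap (array([289.6, 185.8]), 0.62)
tin (array([198.3, 135.3]), 0.72)
```

View pics/q.png

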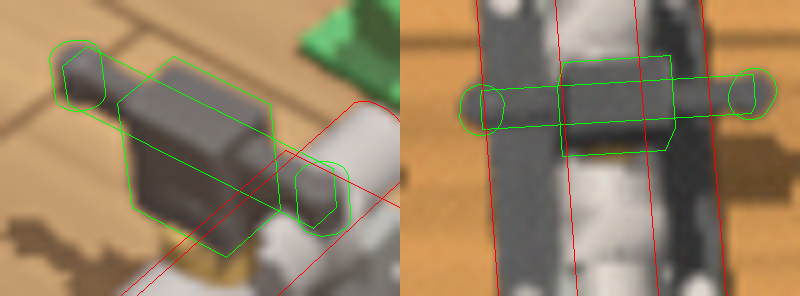

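```bash
python3 -c "
from h import *
delta(); print(ctrl.sign_off())"
```

```text
t 21.7 pos [ 0.529  -0.4489  0.2055] th 91.92 tilt 0.01 F [-0.3 -0.4 -0.2] M [ 0.003  0.083 -0.023] open 0.998 q [-0.85  0.32  1.52 -0.    1.3  -0.88]
the job is handed in; nothing more can be done
None
```

The valve is shut: the handle is fully home on the stem and square across the pipe. I let go of it and handed the job in at 21.7 s with the arm clear.

**How it went**
- **Seating:** I set the handle on the stem about 12° short of line and turned it slowly clockwise with 7 N or less of press. It slipped over the flats near 123° and went down about 16 mm, until the neck stopped it.
- **Closing:** Only then did I turn it on, against a steady 0.18 N m or so. At the stop the torque rose to 0.66 N m. I backed off about 4°, staying inside the socket's play, and released it.

**Last checks**
- **Seat and angle:** The handle drawn at its home pose matched both pictures. Its angle came out at about 92°, against about 93° for exactly square.
- **Bystanders:** The elbow, spanner and tin were found within about 4 pixels of their first positions. The network missed the bolt and washer and put the nut and domecap in wrong spots. In the top picture itself, all four looked to be in their original places.

**What disagreed**
- **Finger length:** The fingertips stood about 30 mm farther back than the stated tool point. I went by the pictures and a cautious descent, so the gripping height differed from my first plan.
- **Camera offset:** The two cameras differed by several millimetres, so I lined the handle up by comparing it directly with the stem.

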